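# Put the setting blocks back in their rack and latch the keeper

### The job

Two setting blocks have been left out in front of their wooden rack. Slide each one along the table, without lifting it, fully home against the back of the stall whose label shows the same number of round plugs as the block. When both are in, press the black paddle of the sprung keeper down until it clicks past centre and stays down by itself, leaving the third block in its stall and the hex key and spanner where they lie.

Things in the scene. Friction and masses are not known exactly. Their poses are not given: they have to be found in the camera images.
- rack: Fixed wooden rack: three floorless stalls, open to the robot, centres at y = -0.064, 0, 0.064, 55 mm wide, 61 mm deep to the tips of the tapered, 26 mm high dividers. Origin: on the table, middle of the centre stall's back stop; x to the back, y left. Rail behind the stops 34 mm high, 201 mm wide; hinge cheeks at its ends 56 mm high. Place and yaw vary.
- label1: Tilted 54 mm plate with one round dark plug(s), on the back rail above the stall of block 1; top 70 mm up. Origin: on the table, middle of that stall's back stop; x points from mouth to back, y across to the left. A home block touches the stop: its origin at x = -0.0375, y = 0 here, axes parallel. Labels swap stalls from start to start.
- label2: Tilted 54 mm plate with two round dark plug(s), on the back rail above the stall of block 2; top 70 mm up. Origin: on the table, middle of that stall's back stop; x points from mouth to back, y across to the left. A home block touches the stop: its origin at x = -0.0375, y = 0 here, axes parallel. Labels swap stalls from start to start.
- label3: Tilted 54 mm plate with three round dark plug(s), on the back rail above the stall of block 3; top 70 mm up. Origin: on the table, middle of that stall's back stop; x points from mouth to back, y across to the left. A home block touches the stop: its origin at x = -0.0375, y = 0 here, axes parallel. Labels swap stalls from start to start.
- block1: Plain aluminium setting block, 75 (x) x 50 (y) x 45 mm, 0.36 to 0.6 kg, with one round dark 13 mm plug(s) on top and front. Origin: centre of its underside; x along its length to its rear end, z up. A slot across its top, 16 mm wide, 13 deep, 9.5 mm behind the middle, takes the keeper bar. Starts out in front of the rack, left or right, yaw within 0.35.
- block2: Plain aluminium setting block, 75 (x) x 50 (y) x 45 mm, 0.36 to 0.6 kg, with two round dark 13 mm plug(s) on top and front. Origin: centre of its underside; x along its length to its rear end, z up. A slot across its top, 16 mm wide, 13 deep, 9.5 mm behind the middle, takes the keeper bar. Starts out in front of the rack, across from block 1, yaw within 0.35.
- block3: Plain aluminium setting block, 75 (x) x 50 (y) x 45 mm, 0.36 to 0.6 kg, with three round dark 13 mm plug(s) on top and front. Origin: centre of its underside; x along its length to its rear end, z up. A slot across its top, 16 mm wide, 13 deep, 9.5 mm behind the middle, takes the keeper bar. Already home in its own stall; it must stay there.
- keeper (a joint): Sprung keeper, rad: 0 raised, 0.42 fully down. Hinged at the rack's back; its 8 mm bar crosses the stalls 28 mm before the stops, underside 61 mm up when raised, so blocks slide in below. Pushes up with about 7 N at the paddle, less on the way down, to about 0.3; then snaps down and stays, the bar in the blocks' slots; it cannot go down on a block over about 4 mm short of home.
- paddle (a point): Middle of the top face of the keeper's black press paddle (36 x 44 x 7 mm), at the right-hand (-y) end of the bar, 147 mm from the rack's centre. About 72 mm above the table when raised, 47 mm when latched; it moves on an arc of 60 mm radius.
- hex_key: Grey L-shaped hex key, 49 x 169 x 9 mm, lying along x at the far left; leave alone. Origin: centre of its underside.
- spanner: Spanner, 51 x 210 x 9 mm, lying along x at the far right; leave alone. Origin: centre of its underside.

How it is judged:
By the outcome, as a careful person would: the job done as asked, in the order asked, and still so for the second after the job is handed in, with the robot touching nothing.
It also fails if it takes over 72 s, if anything falls off the work surface, if the arm or the gripper's body presses on something with over 40 N, if the wrist force passes 120 N, or if a joint passes its speed limit or range.

### The arm

A 7-joint arm with a two-finger parallel gripper is mounted at the origin on a cart in front of the work surface, level with it; the furniture and walls round the work are solid. World frame = base frame: x ahead of the robot, y to its left, z up, the work surface at z = 0. Lengths are in m, angles in rad, forces in N, time in s.
With the tool pointing down it reaches from about 0.4 to 0.875 m from the base axis. Payload 6.5 kg.
Tool frame: the origin (TCP) lies at the very end of the fingers, on their centre line; the grasp point (between the pads) lies r.grip_point_offset behind it (r.grip_point_offset is the distance from the TCP to the grasp point, in m); z points along the fingers, y is the line along which they close (so a half turn about z gives the same grasp; the last joint's range is limited). The gripper opens to 88 mm and grips with 3 to 60 N. Pads are 18 mm wide; open, the fingers measure 123 mm over their backs; the gripper's body (75 mm by 187 mm) begins 45 mm behind the grasp point.
Start: joints at [-0.066, 0.536, -0.004, 1.538, 0.003, 1.067, -0.071], TCP at [0.65, 0, 0.239] pointing down, gripper open.
Joint ranges: [-2.7, 2.7], [-0.37, 2.16], [-1.27, 1.26], [0.24, 2.4], [-1.31, 4.45], [0.19, 1.91], [-2.76, 2.76]. Speed limits (rad/s): [2.39, 2.39, 3.14, 3.14, 3.14, 3.14, 3.14].

### API

Orientations are given as a rotation vector (axis times angle).
In Python, from bench import r, eyes gives the robot as it stands.
- The arm moves only by the tool play_rows, never from a script. Its argument "steps" is a list of rows, each a list of 7 numbers: the shift along the tool's x, y, z in mm, then the turn, a rotation vector about the tool's x, y, z in degrees, then the opening, from 0 (shut) to 1 (fully open). A call has 1 to 5 rows; each row shifts and turns the commanded pose from where the row before left it, along the tool's axes as they then stand; what a row does not reach is not made up. A row lasts 1/12 s, in which the tool goes at most 41.7 mm and 7.16 degrees, less where a joint would pass 70% of its speed; a pose out of reach is approached as far as the arm can. A call with a gripper value outside its range is refused whole. The fingers move at their own pace and stop on an object; the grip force is fixed at half the most. Time passes only in rows, so rows that do not move let the fingers close. It gives the time, the measured TCP pose, the force, the opening and the grip force at its end, in the units of the state.
- r.sense(): the state, without advancing time (a new reading comes with each control period).
- eyes.read_camera(name): name is "scene" or "side" or "wrist"; returns the picture (420x560x3 uint8, red, green, blue); there is no depth.
- eyes.camera_info(name): a dict with "K" (3x3 intrinsics, pixels), "R" (3x3) and "t" (3): a world point X has camera coordinates R X + t. Camera axes: x right, y down, z forward; pixel columns grow to the right and rows downward; lengths in m; the calibration is good to about 2 mm. A picture is of the moment at which its call begins: read the wrist's pose just before it. camera_info takes no time and is no camera call; for the wrist camera it gives the pose at the moment of the call.
- r.sign_off(): hands the job in; it is judged then, once.
Trained networks look in the newest picture that a camera, given by its name, has taken for a name from the list of things; names that differ only in an ending like _2 or _b are one class to them, and where a whole thing is asked for, a point or a joint stands for the part that bears it (a point fixed in the world has none). Each returns a list of dicts, best first, with "confidence" (0 to 1); they miss things now and then, are a little off and sometimes report something else, mostly with a low value. They report only what shows in the picture. A call takes as long as a camera call.
- eyes.spot_in(name, camera): "point" ([x, y, z] in m, in world coordinates, good to about 4 mm: the middle of the surface that is visible of it).
- eyes.place_of(name, camera): "point" ([x, y, z] in m, in world coordinates, good to about 4 mm: a listed point, or the origin of a listed thing).
The state is a dict: "clock": time; "joints": joint angles; "qd": joint speeds; "tau": joint torques, N m; "ee_pos": TCP position; "tool_rot": TCP orientation; "ft_force": force on the tool from outside, world axes, zero at the start; "moment": the same for the moment, N m; "width": opening from 0.0 (shut) to 1.0 (fully open); "grip_force": force on a finger pad.
Only numpy, scipy, OpenCV 4.12 (cv2) and the standard library are available. Lean on these libraries where they do the work, as an engineer would, in place of code of your own. Each camera call takes 0.05 s, during which the arm holds its last target. There are 200 camera calls.

## Working session

There is one attempt and no reset: what is moved stays moved. The work goes in short steps, Python scripts to look and compute and a tool call to move; the robot and the scene stay as the last step left them, time stands still between calls to the robot, and variables do not carry over. Pictures are saved under pics/ and viewed, at most 10 in all, crops included, and the job is handed in when it is done.

Besides the shell and the picture viewer there is one more tool, called as name(argument=value, ...), one argument or row to a line, values as JSON. play_rows: Moves the arm, as the interface text tells. Its arguments: {"type":"object","properties":{"steps":{"type":"array"}},"required":["steps"]}

```bash
mkdir -p pics
python3 - <<'E'
from bench import r, eyes
import cv2
s=r.sense();print(s['clock'],s['ee_pos'],s['tool_rot'],s['width'],r.grip_point_offset)
for c in ['scene','side']:
    cv2.imwrite(f'pics/{c}0.png',eyes.read_camera(c)[:,:,::-1])
    for n in ['rack','label1','label2','label3','block1','block2','block3','paddle']:
        print(c,n,[(([round(float(v),4) for v in d['point']]),round(d['confidence'],2)) for d in eyes.place_of(n,c)[:3]])
print(r.sense()['clock'])
E
```

```text
0.0 [6.49385568e-01 7.71522839e-06 2.37861321e-01] [-2.22053168e+00 -2.22076573e+00  2.03348891e-03] 0.9997607705970568 0.0187
scene rack [([0.645, -0.0314, -0.002], 0.56)]
scene label1 [([0.6574, 0.0322, 0.0022], 0.77), ([0.6492, -0.0313, 0.0011], 0.72)]
scene label2 [([0.6574, 0.0322, 0.0022], 0.77), ([0.6492, -0.0313, 0.0011], 0.72)]
scene label3 [([0.6574, 0.0322, 0.0022], 0.77), ([0.6492, -0.0313, 0.0011], 0.72)]
scene block1 [([0.4741, 0.1864, 0.0024], 0.97), ([0.6078, -0.0281, -0.0001], 0.81), ([0.4713, -0.193, -0.0028], 0.71)]
scene block2 [([0.4741, 0.1864, 0.0024], 0.97), ([0.6078, -0.0281, -0.0001], 0.81), ([0.4713, -0.193, -0.0028], 0.71)]
scene block3 [([0.4741, 0.1864, 0.0024], 0.97), ([0.6078, -0.0281, -0.0001], 0.81), ([0.4713, -0.193, -0.0028], 0.71)]
scene paddle [([0.6172, -0.1724, 0.0672], 0.52)]
side rack [([0.647, -0.0298, 0.0036], 0.94), ([0.4777, 0.1803, -0.0032], 0.27)]
side label1 [([0.6454, -0.0309, 0.008], 0.49), ([0.6529, 0.0347, 0.0016], 0.46), ([0.6483, -0.0967, 0.0046], 0.44)]
side label2 [([0.6454, -0.0309, 0.008], 0.49), ([0.6529, 0.0347, 0.0016], 0.46), ([0.6483, -0.0967, 0.0046], 0.44)]
side label3 [([0.6454, -0.0309, 0.008], 0.49), ([0.6529, 0.0347, 0.0016], 0.46), ([0.6483, -0.0967, 0.0046], 0.44)]
side block1 [([0.471, -0.1936, 0.0001], 0.86), ([0.4759, 0.1792, -0.0016], 0.81), ([0.6085, -0.0279, -0.0015], 0.7)]
side block2 [([0.471, -0.1936, 0.0001], 0.86), ([0.4759, 0.1792, -0.0016], 0.81), ([0.6085, -0.0279, -0.0015], 0.7)]
side block3 [([0.471, -0.1936, 0.0001], 0.86), ([0.4759, 0.1792, -0.0016], 0.81), ([0.6085, -0.0279, -0.0015], 0.7)]
side paddle [([0.6158, -0.1762, 0.0745], 0.82)]
0.9
```

View pics/scene0.png

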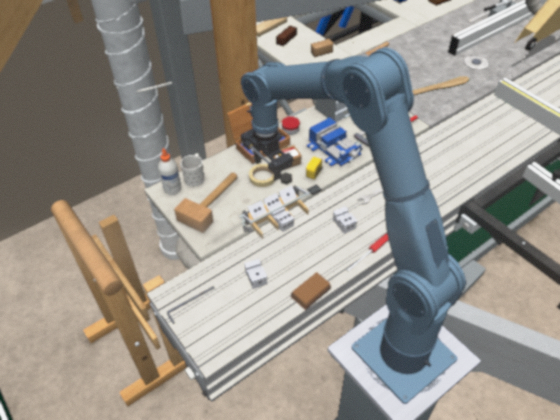

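View pics/side0.png

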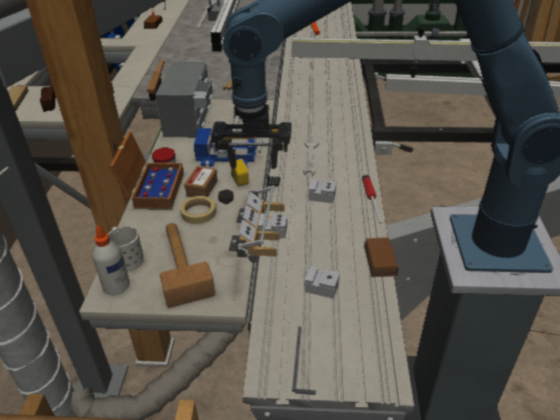

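Run:
```python
from bench import r, eyes
import cv2, numpy as np
a=cv2.imread('pics/scene0.png')[175:295,235:365]; b=cv2.imread('pics/side0.png')[175:305,225:350]
A=cv2.resize(a,(390,360),interpolation=cv2.INTER_CUBIC);B=cv2.resize(b,(400,416),interpolation=cv2.INTER_CUBIC)
m=np.zeros((420,800,3),np.uint8);m[:360,:390]=A;m[:416,400:]=B
cv2.imwrite('pics/m1.png',m)
cv2.imwrite('pics/w0.png',eyes.read_camera('wrist')[:,:,::-1])
i=eyes.camera_info('wrist');print(i)
```

```text
{'K': array([[290.53304694,   0.        , 279.19403515],
       [  0.        , 290.53304694, 210.72469062],
       [  0.        ,   0.        ,   1.        ]]), 'R': array([[ 9.99999981e-01, -1.92813768e-04,  3.44181422e-06],
       [-1.84239614e-04, -9.49955167e-01,  3.12386213e-01],
       [-5.69627935e-05, -3.12386208e-01, -9.49955185e-01]]), 't': array([-0.65054881, -0.04281999,  0.39081816])}
```

View pics/m1.png

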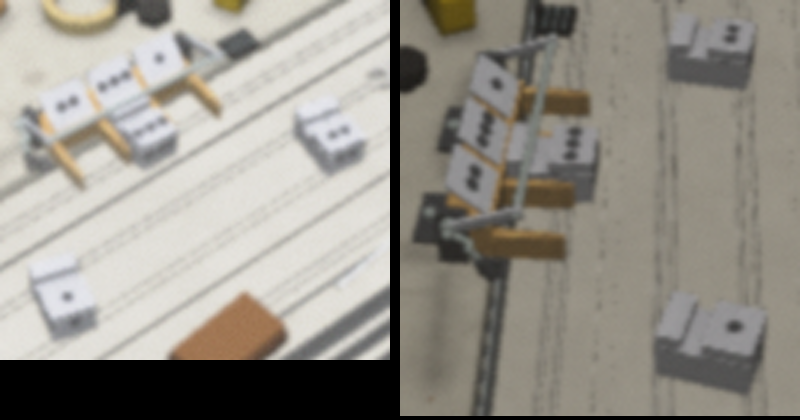

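View pics/w0.png

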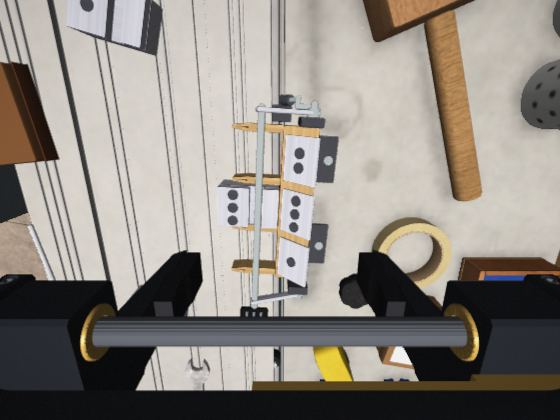

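Labels left→right read 2, 3, 1; block 1 lies left (side px ≈ 321,282), block 2 right (≈ 322,190), block 3 is home in the centre. Each loose block must cross over. First I go over block 1 and turn the tool by 90°.

play_rows(
  steps=[
    [26,-28,0,0,0,0,1],
    [26,-28,0,0,0,0,1],
    [26,-28,0,0,0,0,1],
    [26,-28,0,0,0,0,1],
    [26,-28,0,0,0,0,1],
  ],
)

```text
clock: 1.37
ee_pos: [0.5086, 0.131, 0.2389]
tool_rot: [2.222, 2.221, 0.001]
ft_force: [0.4, 1.1, 0.0]
width: 1.004
grip_force: 0.0
```

play_rows(
  steps=[
    [26,-28,0,0,0,0,1],
    [26,-28,0,0,0,0,1],
    [0,0,0,0,0,-7,1],
    [0,0,0,0,0,-7,1],
    [0,0,0,0,0,-7,1],
  ],
)

```text
clock: 1.78
ee_pos: [0.4535, 0.1828, 0.2391]
tool_rot: [1.769, 2.596, 0.001]
ft_force: [0.4, -0.3, 0.2]
width: 0.999
grip_force: 0.0
```

play_rows(
  steps=[
    [0,0,0,0,0,-7,1],
    [0,0,0,0,0,-7,1],
    [0,0,0,0,0,-7,1],
    [0,0,0,0,0,-7,1],
    [0,0,0,0,0,-7,1],
  ],
)

```text
clock: 2.2
ee_pos: [0.4541, 0.182, 0.2389]
tool_rot: [0.91, 3.007, 0.0]
ft_force: [0.6, 0.1, 0.3]
width: 1.0
grip_force: 0.0
```

play_rows(
  steps=[
    [0,0,0,0,0,-7,1],
    [0,0,0,0,0,-7,1],
    [0,0,0,0,0,-7,1],
    [0,0,0,0,0,-7,1],
    [0,0,0,0,0,-6,1],
  ],
)

```text
clock: 2.62
ee_pos: [0.4541, 0.182, 0.2388]
tool_rot: [-0.009, 3.141, 0.0]
ft_force: [0.4, -0.1, 0.3]
width: 1.003
grip_force: 0.0
```

```bash
cat > h.py <<'E'
from bench import r, eyes
import cv2, numpy as np
from scipy.spatial.transform import Rotation as Ro
def st():
    s=r.sense(); M=Ro.from_rotvec(s['tool_rot']).as_matrix()
    print('t',round(s['clock'],2),'pos',np.round(s['ee_pos'],4),'yaw(toolx vs -x)deg',round(float(np.degrees(np.arctan2(-M[1,0],-M[0,0]))),2),'tilt',np.round(M[:2,2],4),'F',np.round(s['ft_force'],1),'w',round(s['width']*88,1),'g',s['grip_force'])
    return np.array(s['ee_pos']),M
def pix2w(cam,uv,z):
    i=cam if isinstance(cam,dict) else eyes.camera_info(cam)
    d=np.c_[np.atleast_2d(uv).astype(float),np.ones(len(np.atleast_2d(uv)))]@np.linalg.inv(i['K']).T@i['R']
    o=-i['R'].T@i['t']
    return o+d*((z-o[2])/d[:,2])[:,None]
def w2pix(cam,X):
    i=eyes.camera_info(cam); c=np.atleast_2d(X)@i['R'].T+i['t']; p=c@i['K'].T
    return p[:,:2]/p[:,2:]
def to(p,dx=0):  # tool-frame mm from here to world point p
    e,M=st(); return np.round(M.T@(np.array(p)-e)*1000,1)
E
python3 - <<'E'
from h import *
st()
cv2.imwrite('pics/w1.png',eyes.read_camera('wrist')[:,:,::-1])
for n in ['rack','block1','block3','label1','label2']:
    print(n,[(np.round(d['point'],4),round(d['confidence'],2)) for d in eyes.place_of(n,'wrist')[:3]])
i=eyes.camera_info('wrist');np.savez('pics/w1.npz',**i)
E
```

```text
t 2.62 pos [0.4541 0.182  0.2388] yaw(toolx vs -x)deg 0.35 tilt [0.0003 0.    ] F [ 0.4 -0.1  0.3] w 88.2 g 0.0
rack [(array([ 0.4753,  0.1808, -0.0036]), 0.65)]
block1 [(array([ 0.6123, -0.0275,  0.0018]), 0.94), (array([ 0.4721, -0.1934, -0.0018]), 0.7), (array([ 0.4773,  0.1802, -0.0021]), 0.68)]
block3 [(array([ 0.6123, -0.0275,  0.0018]), 0.94), (array([ 0.4721, -0.1934, -0.0018]), 0.7), (array([ 0.4773,  0.1802, -0.0021]), 0.68)]
label1 []
label2 []
```

View pics/w1.png

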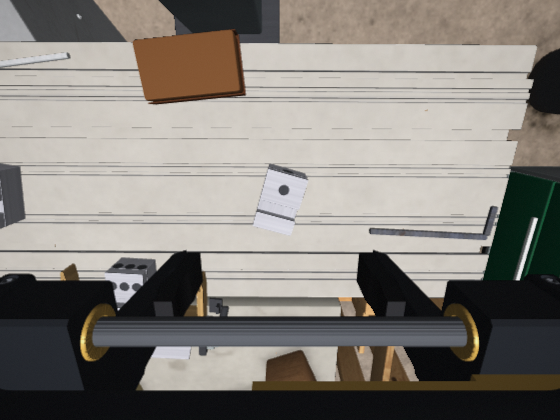

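Run:
```python
import cv2
a=cv2.imread('pics/w1.png')[155:245,240:320]
cv2.imwrite('pics/c1.png',cv2.resize(a,(533,600),interpolation=cv2.INTER_CUBIC))
```

```text
(no output)
```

View pics/c1.png

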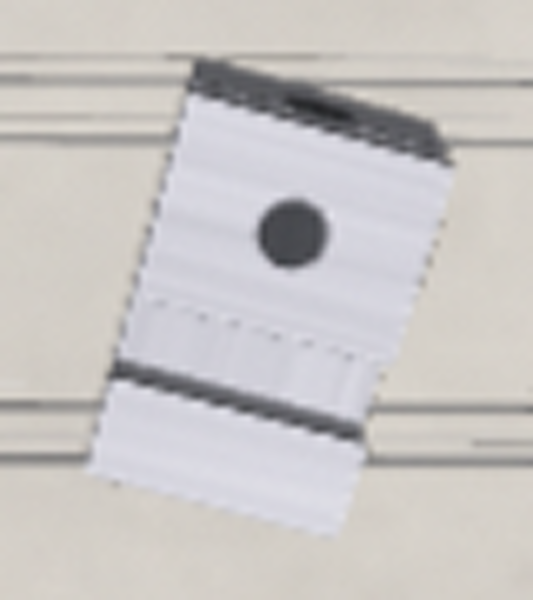

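Run:
```python
from h import *
c=np.array([[188,92],[453,165],[335,535],[90,470]])/6.667+[240,155]-0.5
P=pix2w('wrist',c,0.045);print(P.round(4)); 
print('centre',P.mean(0).round(4)); ax=(P[2]+P[3]-P[0]-P[1])/2; wd=(P[1]+P[2]-P[0]-P[3])/2
print(np.linalg.norm(ax),np.linalg.norm(wd),np.degrees(np.arctan2(ax[1],ax[0])),np.degrees(np.arctan2(-wd[0],wd[1])))
yaw=np.arctan2(ax[1],ax[0]); u=ax/np.linalg.norm(ax)
g=P.mean(0)-0.02*u; g[2]=0.012; print(g,to(g))
```

```text
[[0.4324 0.1684 0.045 ]
 [0.4456 0.2155 0.045 ]
 [0.5169 0.195  0.045 ]
 [0.5036 0.149  0.045 ]]
centre [0.4746 0.182  0.045 ]
0.07395453661581143 0.04839461177019667 -15.64075088965648 -15.880169903676878
t 2.92 pos [0.454  0.182  0.2388] yaw(toolx vs -x)deg -0.15 tilt [ 0.0001 -0.    ] F [-0.3 -0.9  0.6] w 88.1 g 0.0
[0.45538828 0.18736452 0.012     ] [ -1.3   5.4 226.8]
```

play_rows(
  steps=[
    [-1.4,5.4,10,0,0,0,1],
    [0,0,30,0,0,5.2,1],
    [0,0,30,0,0,5.2,1],
    [0,0,30,0,0,5.2,1],
    [0,0,30,0,0,0,1],
  ],
)

```text
clock: 3.33
ee_pos: [0.4552, 0.1878, 0.1069]
tool_rot: [0.435, 3.111, 0.0]
ft_force: [-0.2, -1.0, 1.3]
width: 1.001
grip_force: 0.0
```

play_rows(
  steps=[
    [0,0,30,0,0,0,1],
    [0,0,30,0,0,0,1],
    [0,0,20,0,0,0,1],
    [0,0,11,0,0,0,1],
    [0,0,5,0,0,0,1],
  ],
)

```text
clock: 3.75
ee_pos: [0.4542, 0.1874, 0.0108]
tool_rot: [-0.426, -3.11, 0.002]
ft_force: [0.1, 0.1, 0.4]
width: 1.003
grip_force: 0.0
```

play_rows(
  steps=[
    [0,0,0,0,0,0,0.7],
    [0,0,0,0,0,0,0.5],
    [0,0,0,0,0,0,0.4],
    [0,0,0,0,0,0,0.4],
    [0,0,0,0,0,0,0.4],
  ],
)

```text
clock: 4.17
ee_pos: [0.4561, 0.1876, 0.0136]
tool_rot: [0.427, 3.111, 0.001]
ft_force: [-0.4, 0.8, 0.4]
width: 0.646
grip_force: 0.0
```

Run:
```python
from h import *
st()
```

```text
t 4.17 pos [0.4561 0.1876 0.0136] yaw(toolx vs -x)deg -15.62 tilt [0.0016 0.0007] F [-0.4  0.8  0.4] w 56.8 g 0.0
```

play_rows(
  steps=[
    [0,0,0,0,0,0,0.4],
    [0,0,0,0,0,0,0.4],
    [0,0,0,0,0,0,0.4],
  ],
)

```text
clock: 4.42
ee_pos: [0.4558, 0.1875, 0.0133]
tool_rot: [0.426, 3.112, 0.001]
ft_force: [-1.1, -0.7, 6.0]
width: 0.571
grip_force: 30.0
```

Run:
```python
import cv2
a=cv2.imread('pics/w0.png')[90:320,205:345]
cv2.imwrite('pics/c2.png',cv2.resize(a,(365,600),interpolation=cv2.INTER_CUBIC))
```

```text
(no output)
```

View pics/c2.png

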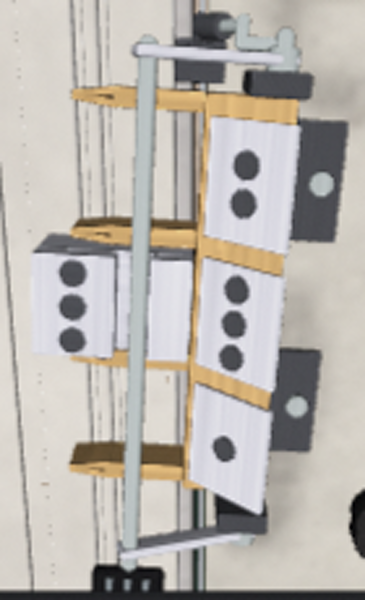

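Run:
```python
from h import *
K=np.array([[290.53304694,0,279.19403515],[0,290.53304694,210.72469062],[0,0,1]])
R=np.array([[9.99999981e-01,-1.92813768e-04,3.44181422e-06],[-1.84239614e-04,-9.49955167e-01,3.12386213e-01],[-5.69627935e-05,-3.12386208e-01,-9.49955185e-01]])
t=np.array([-0.65054881,-0.04281999,0.39081816]);cam=dict(K=K,R=R,t=t)
f=lambda c:np.array(c)/2.607+[205,90]-.3
for n,c,z in [('b3',[[33,250],[35,357]],.045),('tips',[[72,93],[70,465]],.026),('bar',[[147,40],[127,560]],.065),('b3rear',[[112,253],[113,358]],.045)]:
    P=pix2w(cam,f(c),z); d=P[0]-P[1]; print(n,P.round(4),'len',np.linalg.norm(d).round(4),'yaw deg',np.degrees(np.arctan2(-d[0],d[1])).round(2),'mid',P.mean(0).round(4))
```

```text
b3 [[ 0.5766  0.0013  0.045 ]
 [ 0.574  -0.0514  0.045 ]] len 0.0527 yaw deg -2.77 mid [ 0.5753 -0.0251  0.045 ]
tips [[ 0.595   0.0698  0.026 ]
 [ 0.5843 -0.1205  0.026 ]] len 0.1906 yaw deg -3.22 mid [ 0.5897 -0.0253  0.026 ]
bar [[ 0.6318  0.0913  0.065 ]
 [ 0.6171 -0.1517  0.065 ]] len 0.2434 yaw deg -3.47 mid [ 0.6245 -0.0302  0.065 ]
b3rear [[ 6.128e-01 -2.000e-04  4.500e-02]
 [ 6.115e-01 -5.190e-02  4.500e-02]] len 0.0518 yaw deg -1.42 mid [ 0.6121 -0.026   0.045 ]
```

play_rows(
  steps=[
    [0,0,0,0,0,-4.1,0.4],
    [0,0,0,0,0,-4.1,0.4],
    [0,0,0,0,0,-4.1,0.4],
    [-2,-10,0,0,0,0,0.4],
    [-4,-18,0,0,0,0,0.4],
  ],
)

```text
clock: 4.83
ee_pos: [0.4602, 0.1623, 0.0134]
tool_rot: [0.086, 3.138, 0.007]
ft_force: [-0.1, 3.9, 5.6]
width: 0.569
grip_force: 30.0
```

play_rows(
  steps=[
    [-4,-18,0,0,0,0,0.4],
    [-4,-18,0,0,0,0,0.4],
    [-4,-18,0,0,0,0,0.4],
    [-4,-18,0,0,0,0,0.4],
    [-4,-18,0,0,0,0,0.4],
  ],
)

```text
clock: 5.25
ee_pos: [0.4753, 0.0684, 0.0133]
tool_rot: [0.092, 3.138, 0.003]
ft_force: [-0.2, 4.9, 6.6]
width: 0.564
grip_force: 30.0
```

play_rows(
  steps=[
    [-4,-18,0,0,0,0,0.4],
    [-4,-18,0,0,0,0,0.4],
    [-4,-18,0,0,0,0,0.4],
    [-4,-18,0,0,0,0,0.4],
    [-4,-18,0,0,0,0,0.4],
  ],
)

```text
clock: 5.67
ee_pos: [0.4899, -0.0226, 0.0133]
tool_rot: [0.092, 3.139, 0.003]
ft_force: [-0.0, 5.1, 7.0]
width: 0.562
grip_force: 30.0
```

play_rows(
  steps=[
    [-4,-18,0,0,0,0,0.4],
    [-4,-18,0,0,0,0,0.4],
    [-4,-18,0,0,0,0,0.4],
    [-2,-8,0,0,0,0,0.4],
    [0,0,0,0,0,0,0.4],
  ],
)

```text
clock: 6.08
ee_pos: [0.5004, -0.0886, 0.0133]
tool_rot: [0.099, 3.138, -0.002]
ft_force: [1.3, -3.9, 6.1]
width: 0.559
grip_force: 30.0
```

Run:
```python
from h import *
st()
print(to([0.503,-0.0852,0.0133]))
a=eyes.read_camera('wrist')[:,:,::-1]; cv2.imwrite('pics/w2.png',a)
for n in ['label1','label2','block1','rack']:
    print(n,[(np.round(d['point'],4),round(d['confidence'],2)) for d in eyes.place_of(n,'wrist')[:3]])
```

```text
t 6.08 pos [ 0.5004 -0.0886  0.0133] yaw(toolx vs -x)deg -3.6 tilt [ 0.0015 -0.0012] F [ 1.3 -3.9  6.1] w 49.2 g 29.995687924311483
t 6.08 pos [ 0.5004 -0.0886  0.0133] yaw(toolx vs -x)deg -3.6 tilt [ 0.0015 -0.0012] F [ 1.3 -3.9  6.1] w 49.2 g 29.995687924311483
[-2.4  3.5  0. ]
label1 [(array([ 0.6098, -0.028 ,  0.0014]), 0.58)]
label2 [(array([ 0.6098, -0.028 ,  0.0014]), 0.58)]
block1 [(array([ 0.6121, -0.0305,  0.0019]), 0.75), (array([ 0.4708, -0.1901, -0.0032]), 0.73)]
rack []
```

View pics/w2.png

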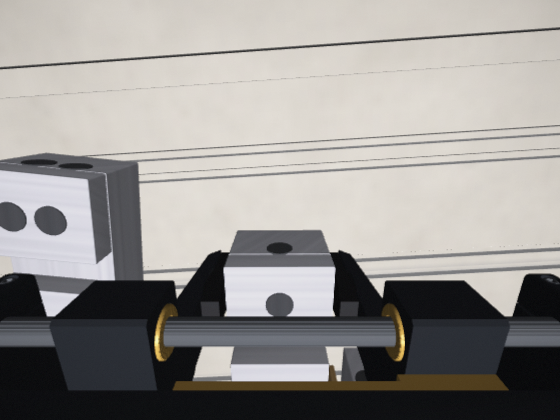

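play_rows(
  steps=[
    [-2.4,3.3,0,0,0,0.3,0.4],
    [-8,0,0,0,0,0,0.4],
    [-8,0,0,0,0,0,0.4],
    [-8,0,0,0,0,0,0.4],
    [0,0,0,0,0,0,0.4],
  ],
)

```text
clock: 6.75
ee_pos: [0.5253, -0.0852, 0.0132]
tool_rot: [-0.104, -3.137, 0.002]
ft_force: [-4.7, -0.3, 14.5]
width: 0.563
grip_force: 30.0
```

play_rows(
  steps=[
    [-6,0,0,0,0,0,0.4],
    [-6,0,0,0,0,0,0.4],
    [-6,0,0,0,0,0,0.4],
    [-6,0,0,0,0,0,0.4],
    [0,0,0,0,0,0,0.4],
  ],
)

```text
clock: 7.17
ee_pos: [0.5487, -0.0865, 0.0132]
tool_rot: [-0.103, -3.136, 0.002]
ft_force: [-5.8, 0.6, 13.3]
width: 0.561
grip_force: 30.0
```

Run:
```python
from h import *
st()
```

```text
t 7.17 pos [ 0.5487 -0.0865  0.0132] yaw(toolx vs -x)deg -3.77 tilt [-0.0035 -0.001 ] F [-5.8  0.6 13.3] w 49.3 g 29.994959976056634
```

play_rows(
  steps=[
    [0,0,0,0,0,0,0.8],
    [0,0,0,0,0,0,0.8],
    [0,0,0,0,0,0,0.8],
    [0,0,0,0,0,0,0.8],
    [8,0,0,0,0,-0.4,0.8],
  ],
)

```text
clock: 7.58
ee_pos: [0.5434, -0.0851, 0.0128]
tool_rot: [0.088, 3.138, 0.0]
ft_force: [-0.1, 0.6, 0.9]
width: 0.801
grip_force: 0.0
```

play_rows(
  steps=[
    [12,0,0,0,0,0,0.8],
    [12,0,0,0,0,0,0.8],
    [12,0,0,0,0,0,0],
    [0,0,0,0,0,0,0],
    [0,0,0,0,0,0,0],
  ],
)

```text
clock: 8.0
ee_pos: [0.5058, -0.0831, 0.0127]
tool_rot: [-0.088, -3.14, 0.0]
ft_force: [0.7, 0.2, 0.5]
width: 0.6
grip_force: 0.0
```

play_rows(
  steps=[
    [0,0,0,0,0,0,0],
    [0,0,0,0,0,0,0],
    [0,0,0,0,0,0,0],
    [0,0,0,0,0,0,0],
    [0,0,0,0,0,0,0],
  ],
)

```text
clock: 8.42
ee_pos: [0.5066, -0.0829, 0.0127]
tool_rot: [0.088, 3.14, 0.0]
ft_force: [-0.6, 0.2, 0.1]
width: 0.219
grip_force: 0.0
```

play_rows(
  steps=[
    [0,0,0,0,0,0,0],
    [0,0,0,0,0,0,0],
    [0,0,0,0,0,0,0],
    [0,0,0,0,0,0,0],
  ],
)

```text
clock: 8.75
ee_pos: [0.5063, -0.083, 0.0127]
tool_rot: [-0.088, -3.14, 0.0]
ft_force: [-0.8, -0.2, -0.5]
width: -0.001
grip_force: 0.0
```

Run:
```python
from h import *
st()
print(to([0.5615,-0.0886,0.0133]))
```

```text
t 8.75 pos [ 0.5063 -0.083   0.0127] yaw(toolx vs -x)deg -3.2 tilt [-0. -0.] F [-0.8 -0.2 -0.5] w -0.0 g 0.0
t 8.75 pos [ 0.5063 -0.083   0.0127] yaw(toolx vs -x)deg -3.2 tilt [-0. -0.] F [-0.8 -0.2 -0.5] w -0.0 g 0.0
[-55.4  -2.5  -0.6]
```

play_rows(
  steps=[
    [-8,-2.5,0,0,0,0,0],
    [-8,0,0,0,0,0,0],
    [-8,0,0,0,0,0,0],
    [-8,0,0,0,0,0,0],
    [-8,0,0,0,0,0,0],
  ],
)

```text
clock: 9.17
ee_pos: [0.5464, -0.0881, 0.0126]
tool_rot: [-0.088, -3.139, 0.001]
ft_force: [-4.7, -1.7, 2.3]
width: 0.003
grip_force: 1.9
```

play_rows(
  steps=[
    [-3,0,0,0,0,0,0],
    [-3,0,0,0,0,0,0],
    [-2,0,0,0,0,0,0],
    [0,0,0,0,0,0,0],
  ],
)

```text
clock: 9.5
ee_pos: [0.5545, -0.0882, 0.0126]
tool_rot: [0.088, 3.14, 0.0]
ft_force: [-0.7, -1.8, 0.1]
width: 0.01
grip_force: 0.5
```

play_rows(
  steps=[
    [-2,0,0,0,0,0,0],
    [-2,0,0,0,0,0,0],
    [0,0,0,0,0,0,0],
  ],
)

```text
clock: 9.75
ee_pos: [0.5586, -0.0883, 0.0127]
tool_rot: [0.088, 3.14, 0.0]
ft_force: [-0.8, -1.0, -0.7]
width: 0.007
grip_force: 0.4
```

Still sliding freely; go on until the stop is felt.

play_rows(
  steps=[
    [-1.5,0,0,0,0,0,0],
    [-1.5,0,0,0,0,0,0],
  ],
)

```text
clock: 9.92
ee_pos: [0.56, -0.0883, 0.0126]
tool_rot: [-0.088, -3.138, 0.0]
ft_force: [-8.7, 0.8, 7.1]
width: 0.005
grip_force: 4.4
```

play_rows(
  steps=[
    [-1.5,0,0,0,0,0,0],
    [-1.5,0,0,0,0,0,0],
  ],
)

```text
clock: 10.08
ee_pos: [0.5599, -0.0884, 0.0121]
tool_rot: [-0.087, -3.132, 0.001]
ft_force: [-16.1, 0.9, 11.9]
width: 0.004
grip_force: 8.2
```

play_rows(
  steps=[
    [-1,0,0,0,0,0,0],
    [0,0,0,0,0,0,0],
  ],
)

```text
clock: 10.25
ee_pos: [0.5598, -0.0883, 0.0119]
tool_rot: [-0.087, -3.13, 0.001]
ft_force: [-14.8, 1.1, 10.9]
width: 0.004
grip_force: 7.8
```

play_rows(
  steps=[
    [15,0,0,0,0,0,0],
    [25,0,0,0,0,0,0],
    [20,0,-25,0,0,0,0],
    [15,0,-35,0,0,0,0],
    [15,0,-38,0,0,0,0.5],
  ],
)

```text
clock: 10.67
ee_pos: [0.4742, -0.0831, 0.1111]
tool_rot: [-0.086, -3.139, -0.001]
ft_force: [0.6, -0.5, 0.6]
width: 0.056
grip_force: 0.0
```

play_rows(
  steps=[
    [15,-17,-34,0,0,0,1],
    [9,-22,-34,0,0,0,1],
    [0,-22,-34,0,0,0,1],
    [0,-22,-25,0,0,0,1],
    [0,-22,0,0,0,0,1],
  ],
)

```text
clock: 11.08
ee_pos: [0.4492, -0.1892, 0.2437]
tool_rot: [0.087, 3.129, -0.007]
ft_force: [0.8, 0.1, -0.2]
width: 0.434
grip_force: 0.0
```

Run:
```python
from h import *
st()
a=eyes.read_camera('wrist')[:,:,::-1]; cv2.imwrite('pics/w3.png',a)
i=eyes.camera_info('wrist');np.savez('pics/w3.npz',**i)
p=[(np.round(d['point'],4),round(d['confidence'],2)) for d in eyes.place_of('block2','wrist')[:3]];print(p)
c=w2pix('wrist',[0.472,-0.193,0.045])[0];print(c)
u,v=int(c[0]),int(c[1]); x0,y0=max(u-45,0),max(v-45,0)
A=cv2.resize(a[y0:y0+100,x0:x0+90],(540,600),interpolation=cv2.INTER_CUBIC);print(x0,y0)
cv2.imwrite('pics/c3.png',A)
```

```text
t 11.08 pos [ 0.4492 -0.1892  0.2437] yaw(toolx vs -x)deg -3.17 tilt [ 0.011  -0.0045] F [ 0.8  0.1 -0.2] w 38.2 g 0.0
[(array([ 0.6119, -0.0912, -0.0016]), 0.88), (array([ 0.4707, -0.1906, -0.002 ]), 0.72), (array([ 0.61  , -0.0297,  0.0015]), 0.56)]
[279.76139123 205.61633638]
234 160
```

View pics/c3.png

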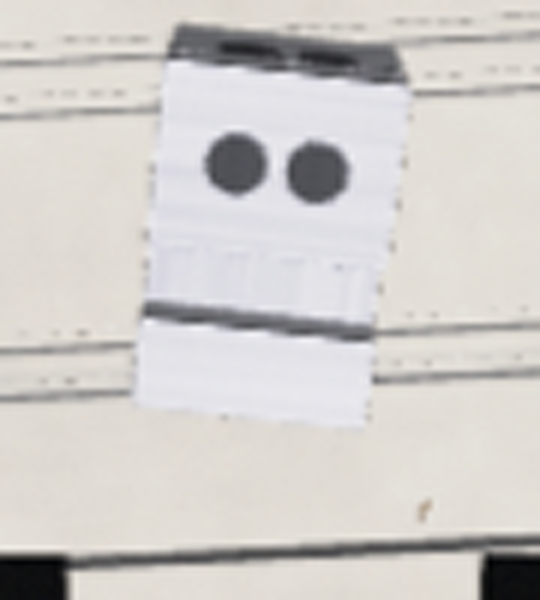

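Run:
```python
from h import *
e,M=st(); i=eyes.camera_info('wrist')
Rc=i['R']@M; tc=i['R']@e+i['t']      # cam = Rc*tool+tc
e0=np.array([.4492,-.1892,.2437]); M0=Ro.from_rotvec([0.087,3.129,-0.007]).as_matrix()
R0=Rc@M0.T; cam0=dict(K=i['K'],R=R0,t=tc-R0@e0)
c=np.array([[165,60],[412,85],[366,425],[135,403]])/6+[234,160]-0.4
w3=dict(np.load('pics/w3.npz'))
for cam in (cam0,w3):
    P=pix2w(cam,c,0.045); ax=(P[2]+P[3]-P[0]-P[1])/2; wd=(P[1]+P[2]-P[0]-P[3])/2
    print(P.mean(0).round(4),np.linalg.norm(ax).round(4),np.linalg.norm(wd).round(4),np.degrees(np.arctan2(ax[1],ax[0])).round(2),np.degrees(np.arctan2(-wd[0],wd[1])).round(2))
    g=P.mean(0)-0.02*ax/np.linalg.norm(ax); g[2]=0.0135; print(g.round(4),M.T@(g-e)*1000)
```

```text
t 11.18 pos [ 0.4465 -0.1914  0.2396] yaw(toolx vs -x)deg -3.5 tilt [ 0.0049 -0.0035] F [-0.7 -0.4 -0.7] w 46.7 g 0.0
[ 0.4714 -0.1923  0.045 ] 0.0738 0.0494 -9.33 -8.96
[ 0.4516 -0.189   0.0135] [ -3.82291407   3.43966847 226.09267775]
[ 0.4681 -0.1973  0.045 ] 0.0732 0.049 -9.64 -9.24
[ 0.4483 -0.194   0.0135] [ -0.85645407  -1.71176585 226.09426222]
```

play_rows(
  steps=[
    [0,0,0,0,0,2.9,1],
    [0,0,0,0,0,2.9,1],
    [0,0,0,0,0,0,1],
    [0,0,0,0,0,0,1],
    [0,0,0,0,0,0,1],
  ],
)

```text
clock: 11.6
ee_pos: [0.4457, -0.1865, 0.2376]
tool_rot: [0.242, 3.132, 0.0]
ft_force: [-0.8, -0.3, 0.5]
width: 0.909
grip_force: 0.0
```

Run:
```python
from h import *
print(to([0.4516,-0.189,0.0135]))
```

```text
t 11.6 pos [ 0.4457 -0.1865  0.2376] yaw(toolx vs -x)deg -8.85 tilt [0.0001 0.0002] F [-0.8 -0.3  0.5] w 80.0 g 0.0
[ -6.2  -1.6 224.1]
```

play_rows(
  steps=[
    [-6.2,-1.6,20,0,0,0.3,1],
    [0,0,38,0,0,0,1],
    [0,0,38,0,0,0,1],
    [0,0,38,0,0,0,1],
    [0,0,30,0,0,0,1],
  ],
)

```text
clock: 12.02
ee_pos: [0.4506, -0.1891, 0.0713]
tool_rot: [-0.252, -3.13, -0.001]
ft_force: [-0.1, 0.1, -0.3]
width: 1.002
grip_force: 0.0
```

play_rows(
  steps=[
    [0,0,25,0,0,0,1],
    [0,0,20,0,0,0,1],
    [0,0,10,0,0,0,1],
    [0,0,5,0,0,0,1],
    [0,0,0,0,0,0,0.4],
  ],
)

```text
clock: 12.43
ee_pos: [0.4513, -0.1894, 0.0133]
tool_rot: [-0.253, -3.131, -0.001]
ft_force: [-0.0, 0.2, 0.5]
width: 0.946
grip_force: 0.0
```

play_rows(
  steps=[
    [0,0,0,0,0,0,0.4],
    [0,0,0,0,0,0,0.4],
    [0,0,0,0,0,0,0.4],
    [0,0,0,0,0,0,0.4],
    [0,0,0,0,0,0,0.4],
  ],
)

```text
clock: 12.85
ee_pos: [0.4516, -0.1899, 0.0143]
tool_rot: [0.255, 3.13, -0.0]
ft_force: [-0.3, 2.3, 0.6]
width: 0.572
grip_force: 1.0
```

play_rows(
  steps=[
    [0,0,0,0,0,0,0.4],
    [0,0,0,0,0,0,0.4],
    [0,0,0,0,0,0,0.4],
  ],
)

```text
clock: 13.1
ee_pos: [0.4516, -0.1899, 0.0143]
tool_rot: [0.255, 3.131, -0.001]
ft_force: [-1.0, 0.2, 6.6]
width: 0.561
grip_force: 30.0
```

Run:
```python
from h import *
st()
```

```text
t 13.1 pos [ 0.4516 -0.1899  0.0143] yaw(toolx vs -x)deg -9.3 tilt [ 0.0007 -0.0004] F [-1.   0.2  6.6] w 49.4 g 29.99983539339155
```

play_rows(
  steps=[
    [0,0,0,0,0,-3,0.4],
    [0,0,0,0,0,-3,0.4],
    [-2,10,0,0,0,0,0.4],
    [-3.5,18,0,0,0,0,0.4],
    [-3.5,18,0,0,0,0,0.4],
  ],
)

```text
clock: 13.52
ee_pos: [0.4632, -0.1465, 0.0143]
tool_rot: [0.097, 3.139, -0.004]
ft_force: [-1.2, -4.4, 5.9]
width: 0.565
grip_force: 30.0
```

play_rows(
  steps=[
    [-3.5,18,0,0,0,0,0.4],
    [-3.5,18,0,0,0,0,0.4],
    [-3.5,18,0,0,0,0,0.4],
    [-3.5,18,0,0,0,0,0.4],
    [-3.5,18,0,0,0,0,0.4],
  ],
)

```text
clock: 13.93
ee_pos: [0.486, -0.0567, 0.0143]
tool_rot: [0.094, 3.14, -0.004]
ft_force: [-0.7, -4.9, 6.7]
width: 0.565
grip_force: 30.0
```

play_rows(
  steps=[
    [-3.5,18,0,0,0,0,0.4],
    [-3.5,18,0,0,0,0,0.4],
    [-3.5,18,0,0,0,0,0.4],
    [-3.5,18,0,0,0,0,0.4],
    [-3.5,18,0,0,0,0,0.4],
  ],
)

```text
clock: 14.35
ee_pos: [0.5086, 0.0319, 0.0143]
tool_rot: [0.094, 3.14, -0.004]
ft_force: [-2.0, -5.2, 7.8]
width: 0.563
grip_force: 30.0
```

play_rows(
  steps=[
    [-1.5,9.7,0,0,0,0,0.4],
    [0,0,0,0,0,0,0.4],
    [0,0,0,0,0,0,0.4],
  ],
)

```text
clock: 14.6
ee_pos: [0.5113, 0.0452, 0.0143]
tool_rot: [0.087, 3.138, 0.004]
ft_force: [0.4, 4.5, 5.5]
width: 0.563
grip_force: 30.0
```

Run:
```python
from h import *
print(to([0.5107,0.0428,0.0143]))
```

```text
t 14.6 pos [0.5113 0.0452 0.0143] yaw(toolx vs -x)deg -3.17 tilt [0.0024 0.0023] F [0.4 4.5 5.5] w 49.6 g 30.001512926537544
[ 0.4 -2.4 -0. ]
```

play_rows(
  steps=[
    [0,-2.3,0,0,0,0,0.4],
    [-8,0,0,0,0,0,0.4],
    [-8,0,0,0,0,0,0.4],
    [-8,0,0,0,0,0,0.4],
    [0,0,0,0,0,0,0.4],
  ],
)

```text
clock: 15.02
ee_pos: [0.5338, 0.0391, 0.0142]
tool_rot: [-0.091, -3.139, 0.0]
ft_force: [-4.4, 1.4, 13.0]
width: 0.567
grip_force: 30.0
```

play_rows(
  steps=[
    [-6,0,0,0,0,0,0.4],
    [-6,0,0,0,0,0,0.4],
    [-6,0,0,0,0,0,0.4],
    [-5,0,0,0,0,0,0.4],
    [0,0,0,0,0,0,0.4],
  ],
)

```text
clock: 15.43
ee_pos: [0.5558, 0.0376, 0.0142]
tool_rot: [-0.091, -3.137, 0.001]
ft_force: [-6.0, 0.0, 13.8]
width: 0.571
grip_force: 30.0
```

Run:
```python
from h import *
print(to([0.5673,0.0395,0.0143]))
```

```text
t 15.43 pos [0.5558 0.0376 0.0142] yaw(toolx vs -x)deg -3.33 tilt [-0.0028 -0.0005] F [-6.   0.  13.8] w 50.2 g 29.999961177818477
[-11.4   2.6  -0.1]
```

play_rows(
  steps=[
    [0,0,0,0,0,0,0.8],
    [0,0,0,0,0,0,0.8],
    [0,0,0,0,0,0,0.8],
    [0,0,0,0,0,0,0.8],
    [8,0,0,0,0,0,0.8],
  ],
)

```text
clock: 15.85
ee_pos: [0.5502, 0.0381, 0.0137]
tool_rot: [0.092, 3.139, 0.0]
ft_force: [0.3, -0.0, 0.8]
width: 0.798
grip_force: 0.0
```

play_rows(
  steps=[
    [12,0,0,0,0,0,0.8],
    [12,0,0,0,0,0,0.8],
    [12,0,0,0,0,0,0],
    [0,0,0,0,0,0,0],
    [0,0,0,0,0,0,0],
  ],
)

```text
clock: 16.27
ee_pos: [0.5126, 0.0404, 0.0137]
tool_rot: [-0.09, -3.14, 0.0]
ft_force: [1.6, -0.2, -0.1]
width: 0.594
grip_force: 0.0
```

play_rows(
  steps=[
    [0,0,0,0,0,0,0],
    [0,0,0,0,0,0,0],
    [0,0,0,0,0,0,0],
    [0,0,0,0,0,0,0],
    [0,0,0,0,0,0,0],
  ],
)

```text
clock: 16.68
ee_pos: [0.5134, 0.0404, 0.0137]
tool_rot: [0.091, 3.14, 0.0]
ft_force: [0.4, -0.4, -0.5]
width: 0.218
grip_force: 0.0
```

play_rows(
  steps=[
    [0,0,0,0,0,0,0],
    [0,0,0,0,0,0,0],
    [0,0,0,0,0,0,0],
    [0,0,0,0,0,0,0],
  ],
)

```text
clock: 17.02
ee_pos: [0.5131, 0.0404, 0.0137]
tool_rot: [-0.09, -3.14, 0.0]
ft_force: [0.3, 0.1, -0.3]
width: 0.005
grip_force: 0.0
```

Run:
```python
from h import *
print(to([0.5673,0.0395,0.0143]))
```

```text
t 17.02 pos [0.5131 0.0404 0.0137] yaw(toolx vs -x)deg -3.3 tilt [-0. -0.] F [ 0.3  0.1 -0.3] w 0.4 g 0.0
[-54.1   2.2  -0.6]
```

play_rows(
  steps=[
    [-8,1.5,0,0,0,0,0],
    [-8,0,0,0,0,0,0],
    [-8,0,0,0,0,0,0],
    [-8,0,0,0,0,0,0],
    [-8,0,0,0,0,0,0],
  ],
)

```text
clock: 17.43
ee_pos: [0.5536, 0.0397, 0.0136]
tool_rot: [-0.09, -3.139, -0.0]
ft_force: [-3.7, 0.9, 2.6]
width: 0.005
grip_force: 1.7
```

play_rows(
  steps=[
    [-3,0,0,0,0,0,0],
    [-3,0,0,0,0,0,0],
    [-2,0,0,0,0,0,0],
    [-2,0,0,0,0,0,0],
  ],
)

```text
clock: 17.77
ee_pos: [0.5629, 0.0391, 0.0136]
tool_rot: [-0.09, -3.14, 0.0]
ft_force: [-3.1, 1.1, 1.0]
width: 0.001
grip_force: 1.4
```

play_rows(
  steps=[
    [-1.5,0,0,0,0,0,0],
    [-1.5,0,0,0,0,0,0],
  ],
)

```text
clock: 17.93
ee_pos: [0.5661, 0.0389, 0.0136]
tool_rot: [-0.09, -3.14, 0.0]
ft_force: [-2.3, 1.1, -0.9]
width: 0.005
grip_force: 1.1
```

play_rows(
  steps=[
    [-1.5,0,0,0,0,0,0],
    [-1.5,0,0,0,0,0,0],
  ],
)

```text
clock: 18.1
ee_pos: [0.5674, 0.0388, 0.0135]
tool_rot: [-0.09, -3.137, 0.001]
ft_force: [-10.7, 0.9, 7.0]
width: 0.004
grip_force: 5.2
```

play_rows(
  steps=[
    [-1.5,0,0,0,0,0,0],
    [0,0,0,0,0,0,0],
  ],
)

```text
clock: 18.27
ee_pos: [0.5673, 0.0388, 0.0132]
tool_rot: [-0.09, -3.134, 0.002]
ft_force: [-11.5, 1.3, 7.5]
width: 0.005
grip_force: 5.4
```

play_rows(
  steps=[
    [15,0,0,0,0,0,0],
    [25,0,0,0,0,0,0],
    [15,0,-30,0,0,0,0],
    [0,0,-38,0,0,0,0],
    [0,0,-38,0,0,0,0],
  ],
)

```text
clock: 18.68
ee_pos: [0.5147, 0.0416, 0.1206]
tool_rot: [-0.089, -3.139, 0.001]
ft_force: [1.3, 0.6, 0.2]
width: 0.001
grip_force: 0.0
```

play_rows(
  steps=[
    [0,-20,-20,0,0,0,0],
    [0,-35,0,0,0,0,0],
    [0,-35,0,0,0,0,0],
    [0,-35,0,0,0,0,0],
    [0,-35,0,0,0,0,0],
  ],
)

```text
clock: 19.1
ee_pos: [0.5073, -0.1202, 0.1406]
tool_rot: [0.09, 3.137, -0.002]
ft_force: [0.2, 0.6, 0.2]
width: -0.001
grip_force: 0.0
```

play_rows(
  steps=[
    [0,-35,0,0,0,0,0],
    [0,-10,0,0,0,0,0],
    [0,0,0,0,0,0,0],
  ],
)

```text
clock: 19.35
ee_pos: [0.504, -0.1673, 0.14]
tool_rot: [0.1, 3.139, -0.004]
ft_force: [-0.0, 0.2, 0.0]
width: 0.009
grip_force: 0.0
```

Run:
```python
from h import *
print(to([0.616,-0.175,0.1]))
for c in ['side','scene','wrist']:
    a=eyes.read_camera(c)[:,:,::-1]; cv2.imwrite(f'pics/{c}4.png',a)
    for n in ['paddle','block1']:
        print(c,n,[(np.round(d['point'],4),round(d['confidence'],2)) for d in eyes.place_of(n,c)[:3]])
b=cv2.imread('pics/side4.png')[175:275,225:325];A=cv2.imread('pics/wrist4.png')
cv2.imwrite('pics/m4.png',np.hstack([cv2.resize(b,(360,360),interpolation=cv2.INTER_CUBIC),cv2.resize(A,(440,330))[:330] if 0 else cv2.copyMakeBorder(cv2.resize(A,(440,330)),0,30,0,0,0)]))
```

```text
t 19.35 pos [ 0.504  -0.1673  0.14  ] yaw(toolx vs -x)deg -3.67 tilt [ 0.0014 -0.0023] F [-0.   0.2  0. ] w 0.8 g 0.0
[-112.2   -0.4   40.2]
side paddle [(array([ 0.6178, -0.1764,  0.0722]), 0.77), (array([ 0.6436, -0.0316,  0.0073]), 0.44)]
side block1 [(array([ 0.6083, -0.0295, -0.0025]), 0.94), (array([ 6.151e-01,  3.700e-02, -6.000e-04]), 0.75), (array([ 0.6111, -0.0918, -0.0046]), 0.54)]
scene paddle [(array([ 0.6164, -0.1714,  0.068 ]), 0.56)]
scene block1 [(array([ 6.036e-01, -2.820e-02, -4.000e-04]), 0.79), (array([ 0.6049, -0.0824,  0.0014]), 0.76), (array([ 6.15e-01,  3.31e-02, -2.00e-04]), 0.62)]
wrist paddle [(array([ 0.6178, -0.1755,  0.0731]), 0.48)]
wrist block1 [(array([ 0.6136, -0.0292, -0.0013]), 0.97), (array([ 0.6081, -0.0887, -0.0039]), 0.63), (array([ 0.6148,  0.0359, -0.0021]), 0.56)]
```

View pics/m4.png

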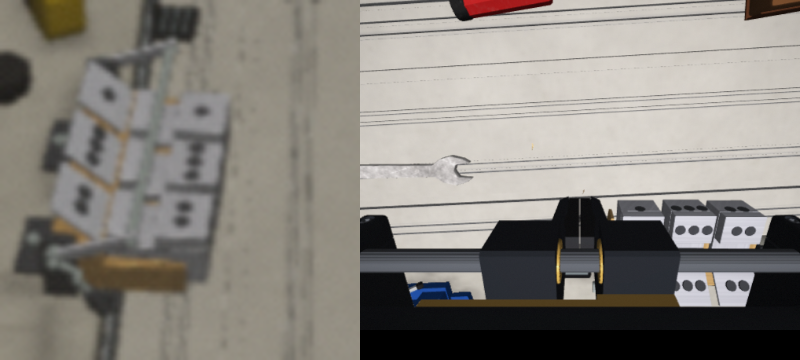

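Both blocks sit flush in line with block 3, numbers match labels (block fronts at side-crop px ≈ (200,105), (190,165), (180,225)). Now the paddle.

play_rows(
  steps=[
    [-28,0,0,0,0,0,0],
    [-28,0,0,0,0,0,0],
    [-28,0,0,0,0,0,0],
    [-28,0,0,0,0,0,0],
    [0,0,0,0,0,0,0],
  ],
)

```text
clock: 20.22
ee_pos: [0.6207, -0.1681, 0.14]
tool_rot: [0.088, 3.136, 0.001]
ft_force: [-0.8, -0.7, 0.4]
width: 0.002
grip_force: 0.0
```

play_rows(
  steps=[
    [0,0,15,0,0,0,0],
    [0,0,20,0,0,0,0],
    [0,0,15,0,0,0,0],
    [0,0,8,0,0,0,0],
    [0,0,0,0,0,0,0],
  ],
)

```text
clock: 20.63
ee_pos: [0.614, -0.1687, 0.0798]
tool_rot: [-0.09, -3.137, -0.001]
ft_force: [-1.0, 0.7, 0.7]
width: 0.003
grip_force: 0.0
```

Run:
```python
from h import *
print(to([0.617,-0.175,0.047]))
```

```text
t 20.63 pos [ 0.614  -0.1687  0.0798] yaw(toolx vs -x)deg -3.27 tilt [-0.0036  0.0008] F [-1.   0.7  0.7] w 0.3 g 0.0
[-3.4 -6.2 32.8]
```

play_rows(
  steps=[
    [-2,-6,0,0,0,0,0],
    [0,0,4,0,0,0,0],
    [0,0,4,0,0,0,0],
    [0,0,4,0,0,0,0],
    [0,0,4,0,0,0,0],
  ],
)

```text
clock: 21.05
ee_pos: [0.6158, -0.1759, 0.0662]
tool_rot: [-0.091, -3.137, 0.001]
ft_force: [-8.5, 0.0, 8.6]
width: 0.006
grip_force: 5.3
```

play_rows(
  steps=[
    [0,0,4,0,0,0,0],
    [0,0,4,0,0,0,0],
    [0,0,3,0,0,0,0],
  ],
)

```text
clock: 21.3
ee_pos: [0.6174, -0.1753, 0.0545]
tool_rot: [0.09, 3.14, 0.0]
ft_force: [-0.5, 0.3, -0.0]
width: 0.005
grip_force: 0.0
```

play_rows(
  steps=[
    [0,0,3,0,0,0,0],
    [0,0,2,0,0,0,0],
    [0,0,0,0,0,0,0],
  ],
)

```text
clock: 21.55
ee_pos: [0.618, -0.1754, 0.0525]
tool_rot: [0.091, 3.14, -0.001]
ft_force: [-9.3, 1.4, 23.2]
width: 0.004
grip_force: 12.3
```

play_rows(
  steps=[
    [0,0,-10,0,0,0,0],
    [0,0,-25,0,0,0,0],
    [0,0,-35,0,0,0,0],
    [20,0,-35,0,0,0,0],
    [38,0,0,0,0,0,0],
  ],
)

```text
clock: 21.97
ee_pos: [0.567, -0.172, 0.1616]
tool_rot: [0.088, 3.125, -0.003]
ft_force: [1.6, -0.5, 0.5]
width: 0.002
grip_force: 0.0
```

play_rows(
  steps=[
    [38,0,0,0,0,0,0],
    [38,0,0,0,0,0,0],
    [20,0,0,0,0,0,0],
    [0,0,0,0,0,0,0],
    [0,0,0,0,0,0,0],
  ],
)

```text
clock: 22.38
ee_pos: [0.4636, -0.1668, 0.1552]
tool_rot: [0.091, 3.139, -0.001]
ft_force: [1.0, 0.0, 0.5]
width: 0.007
grip_force: 0.0
```

Run:
```python
from h import *
st()
for c in ['side','scene','wrist']:
    a=eyes.read_camera(c)[:,:,::-1]; cv2.imwrite(f'pics/{c}5.png',a)
    for n in ['paddle','block1']:
        print(c,n,[(np.round(d['point'],4),round(d['confidence'],2)) for d in eyes.place_of(n,c)[:3]])
# keeper image change: absdiff in side view around bar
for c,(y0,y1,x0,x1) in {'side':(170,290,225,340),'scene':(175,250,235,330)}.items():
    A,B=[cv2.imread(f'pics/{c}{k}.png')[y0:y1,x0:x1].astype(int) for k in (4,5)]
    d=np.abs(A-B).max(2)>35; ys,xs=np.where(d); print(c,'changed px',d.sum(),(xs.min()+x0,xs.max()+x0,ys.min()+y0,ys.max()+y0) if d.sum() else '')
```

```text
t 22.38 pos [ 0.4636 -0.1668  0.1552] yaw(toolx vs -x)deg -3.32 tilt [ 0.0011 -0.0006] F [1.  0.  0.5] w 0.6 g 0.0
side paddle [(array([ 0.6091, -0.1773,  0.0454]), 0.7)]
side block1 [(array([ 0.6104, -0.095 , -0.0018]), 0.79), (array([ 0.6082, -0.0295, -0.0011]), 0.66), (array([0.6153, 0.0368, 0.003 ]), 0.56)]
scene paddle [(array([ 0.6101, -0.1762,  0.0455]), 0.88), (array([ 0.6039, -0.0836, -0.001 ]), 0.4)]
scene block1 [(array([ 6.054e-01, -8.550e-02,  3.000e-04]), 0.9), (array([ 6.076e-01, -2.880e-02, -4.000e-04]), 0.83), (array([ 0.6155,  0.036 , -0.0013]), 0.68)]
wrist paddle [(array([ 0.6088, -0.1799,  0.0494]), 0.67), (array([ 0.6139,  0.0362, -0.0033]), 0.54), (array([ 0.5074, -0.4065, -0.0016]), 0.35)]
wrist block1 [(array([ 0.6128,  0.0355, -0.0022]), 0.93), (array([ 0.6103, -0.0278,  0.0018]), 0.63)]
side changed px 296 (np.int64(243), np.int64(281), np.int64(176), np.int64(258))
scene changed px 481 (np.int64(246), np.int64(329), np.int64(175), np.int64(227))
```

The paddle is at about 46 mm in all three cameras and has stayed there since release, so it is latched. All the blocks are home.

```bash
python3 -c "
from bench import r
print(r.sign_off())"
```

```text
the job is handed in; nothing more can be done
None
```

I slid block 1 home in the right stall and block 2 home in the left, then pressed the keeper until it latched and stayed down; block 3 stayed home, I steered clear of the hex key and spanner, and I handed the job in at about 22 s.

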